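# Isolate the soldering iron at the bench power strip

### The arm

A 6-joint arm with a two-finger parallel gripper is mounted at the origin on a cart in front of the work surface, level with it; the furniture and walls round the work are solid. World frame = base frame: x ahead of the robot, y to its left, z up, the work surface at z = 0. Lengths are in m, angles in rad, forces in N, time in s.
With the tool pointing down it reaches from about 0.425 to 0.95 m from the base axis. Payload 3.5 kg.
Tool frame: the origin (TCP) lies at the very end of the fingers, on their centre line; the grasp point (between the pads) lies 19 mm behind it; z points along the fingers, y is the line along which they close (so a half turn about z gives the same grasp; the last joint's range is limited). The gripper opens to 85 mm and grips with 20 to 120 N. Pads are 22 mm wide; open, the fingers measure 114 mm over their backs; the gripper's body (76 mm by 85 mm) begins 54 mm behind the grasp point. The pads swing forward as they close: fully open they stand 13 mm farther back than shut.
Start: joints at [0.989, 0.286, 1.577, -0, 1.279, -0.15], TCP at [0.282, 0.613, 0.194] pointing down, gripper open.
Joint ranges: [-2.77, 2.77], [-0.9, 2.22], [0.21, 2.48], [-1.53, 4.67], [0.24, 2.81], [-2.84, 2.84]. Speed limits (rad/s): [2.79, 2.79, 3.14, 3.14, 3.14, 3.14].

### API

Orientations are given as a unit quaternion [x, y, z, w].
In Python, from plant import ctrl, eyes, sensors gives the robot as it stands (ctrl), with the cameras (eyes) and the readings (sensors).
- The arm moves only by the tool inch_along, called by a JSON object that holds its "method" and its "body", one argument or row to a line. Schema: {"type":"object","properties":{"motion":{"type":"object","properties":{"dx":{"type":"array","items":{"type":"number"},"minItems":1,"maxItems":10},"dy":{"type":"array","items":{"type":"number"},"minItems":1,"maxItems":10},"dz":{"type":"array","items":{"type":"number"},"minItems":1,"maxItems":10},"rx":{"type":"array","items":{"type":"number"},"minItems":1,"maxItems":10},"ry":{"type":"array","items":{"type":"number"},"minItems":1,"maxItems":10},"rz":{"type":"array","items":{"type":"number"},"minItems":1,"maxItems":10},"finger_gap":{"type":"array","items":{"type":"number"},"minItems":1,"maxItems":10}},"additionalProperties":false,"required":["dx","dy","dz","rx","ry","rz","finger_gap"]},"clamp_n":{"type":"number"},"only":{"type":"string"},"quiet":{"type":"boolean"},"lines":{"type":"string"}},"required":["motion"],"additionalProperties":false}. motion is an object with one list for each field, all of the same length, 1 to 10, a row being the entries at one place: dx, dy, dz (the shift in m), rx, ry, rz (a rotation vector in rad), finger_gap (the opening from 0.0 (shut) to 1.0 (fully open)); each row is the pose to reach, as a shift and turn from the pose commanded when the call began, along the tool's axes at that moment; what a row does not reach only later rows make up. A row lasts 1/8 s, in which the tool goes at most 0.0625 m and 0.188 rad, less where a joint would pass 70% of its speed; a pose out of reach is approached as far as the arm can. The fingers move at their own pace and stop on an object; clamp_n is the grip in N (left out, the last holds). Time passes only in rows, so rows that do not move let the fingers close. The tool returns the time, the measured TCP pose, the force, the opening and the grip force at its end. only (a regular expression) keeps the lines of the reply that match it, lines (a string "A,B") keeps lines A to B, and quiet returns only ok. Input that does not fit is refused with a message, and nothing moves.
- sensors.get_state(): the state, without advancing time (a new reading comes with each control period).
- eyes.read_camera(name): name is "side" or "top"; returns a dict with "pixels" (400x640x3 uint8, red, green, blue), "camera_matrix" (3x3 intrinsics, pixels), "xyz" and "orientation" of the camera in the world. Camera axes: x right, y down, z forward; pixel columns grow to the right and rows downward; lengths in m; the calibration is good to about 2 mm. A picture is of the moment at which its call begins. There is no depth.
- ctrl.sign_off(): hands the job in; it is judged then, once.
The state is a dict: "time": time; "qpos": joint angles; "dq": joint speeds; "joint_efforts": joint torques, N m; "eef_pos": TCP position; "tcp_rot": TCP orientation; "contact_force": force on the tool from outside, world axes, zero at the start; "wrist_torque": the same for the moment, N m; "opening": opening from 0.0 (shut) to 1.0 (fully open); "finger_force": force on a finger pad.
Only numpy, scipy, OpenCV 4.12 (cv2) and the standard library are available. Lean on these libraries where they do the work, as an engineer would, in place of code of your own. Each camera call takes 0.05 s, during which the arm holds its last target. There are 200 camera calls.

### The job

The soldering iron is to have its tip changed, so cut its power at the bench power strip: find the socket that holds the iron's plug (the round upright plug whose cord leaves from its top) and switch that socket off by gently pushing down the raised near end of its rocker with the fingertips, then take the hand away. The other three sockets must stay switched on. Pull out or lift nothing, and leave every plug and the things lying around as they are.

Things in the scene. Friction and masses are not known exactly. Their poses are not given: they have to be found in the camera images.
- strip: Four-way power strip fixed to the bench: aluminium sides, grey ends, white top 52 mm above the bench. 114 (x) x 300 (y) x 52 mm; origin under its centre at bench height, y along it, -x the side with the rockers, towards the robot. Sockets at x +22, y +99, +33, -33, -99 mm; each has its own rocker straight in front of it at x -30, same y.
- switch_1 (a joint): Rocker of socket 1 (first from the robot's left), rad: 0 = on, far end down, near end up; 0.4 = off, near end down. Past 0.2 it snaps over and stays. All four are alike: black, a white bar on the far half, 31 (x) x 21 mm, pivot at strip x -30, 49 mm above the bench. On: near end at x -43 stands 60 mm above the bench; off: near half lies level at 55 mm. About 3 N at x -41 tips it.
- switch_2 (a joint): Rocker of socket 2 (second from the robot's left), rad: 0 = on, far end down, near end up; 0.4 = off, near end down. Past 0.2 it snaps over and stays.
- switch_3 (a joint): Rocker of socket 3 (third from the robot's left), rad: 0 = on, far end down, near end up; 0.4 = off, near end down. Past 0.2 it snaps over and stays.
- switch_4 (a joint): Rocker of socket 4 (fourth from the robot's left), rad: 0 = on, far end down, near end up; 0.4 = off, near end down. Past 0.2 it snaps over and stays.
- iron_plug: The soldering iron's plug: round upright black plug, 41 mm across, top of its sleeve 63 mm above its origin; the cord leaves from the top in a bow towards the back of the strip. In any one of the four sockets. It sits loosely, about 1 mm of play, in a socket recess 17 mm deep. Origin: centre of its underside, 35 mm above the bench.
- lamp_plug: Another plug: flat rectangular black head, 45 x 38 mm, 40 mm tall; cord leaves from its side towards the back. It sits loosely, about 1 mm of play, in a socket recess 17 mm deep. Origin: centre of its underside, 35 mm above the bench.
- charger: Plug-in charger: black square block without a cord, 42 x 46 mm, 63 mm tall, two slots in its top. It sits loosely, about 1 mm of play, in a socket recess 17 mm deep. Origin: centre of its underside, 35 mm above the bench.
- socket_cover: Grey blanking disc in the unused socket, 37 mm across, with a low bar on it (11 mm tall in all), sunk below the white top. It sits loosely, about 1 mm of play, in a socket recess 17 mm deep. Origin: centre of its underside, 35 mm above the bench.
- jar: Bystander: clear jar with a screw lid, 65 mm across, 99 mm tall, left of the strip. Origin: centre of its underside.
- glass_cutter: Bystander: pencil-like glass cutter, 14 x 137 x 14 mm, lying left of the strip. Origin: centre of its underside.
- carpenter_pencil: Bystander: flat pencil, 14 x 152 x 8 mm, lying between strip and bench edge. Origin: centre of its underside.

How it is judged:
At the end, for the whole second after the job is handed in: the rocker of the socket that holds the iron's plug is off (over 0.33 of 0.4 rad), the other three are on (under 0.07 rad), no plug, charger or cover has moved 6 mm, no bystander 15 mm (((y of iron_plug in the frame of strip between 0.079 and 0.119 m and value of joint switch_1 above 0.33 rad and value of joint each of switch_2, switch_3, switch_4 below 0.07 rad) or (y of iron_plug in the frame of strip between 0.013 and 0.053 m and value of joint switch_2 above 0.33 rad and value of joint each of switch_1, switch_3, switch_4 below 0.07 rad) or (y of iron_plug in the frame of strip between -0.053 and -0.013 m and value of joint switch_3 above 0.33 rad and value of joint each of switch_1, switch_2, switch_4 below 0.07 rad) or (y of iron_plug in the frame of strip between -0.119 and -0.079 m and value of joint switch_4 above 0.33 rad and value of joint each of switch_1, switch_2, switch_3 below 0.07 rad)) and distance of each of iron_plug, lamp_plug, charger, socket_cover from where it was at the start of the episode below 0.006 m and distance of each of jar, glass_cutter, carpenter_pencil from where it was at the start of the episode below 0.015 m); the robot touches nothing.
It fails at once if a rocker other than the one of the iron's socket is tipped ((value of joint switch_1 above 0.2 rad and not (y of iron_plug in the frame of strip between 0.079 and 0.119 m)) or (value of joint switch_2 above 0.2 rad and not (y of iron_plug in the frame of strip between 0.013 and 0.053 m)) or (value of joint switch_3 above 0.2 rad and not (y of iron_plug in the frame of strip between -0.053 and -0.013 m)) or (value of joint switch_4 above 0.2 rad and not (y of iron_plug in the frame of strip between -0.119 and -0.079 m))).
It fails at once if a plug, the charger or the cover is pulled, lifted or shifted by 10 mm (distance of any of iron_plug, lamp_plug, charger, socket_cover from where it was at the start of the episode above 0.01 m).
It fails at once if a bystander is moved by 20 mm (distance of any of jar, glass_cutter, carpenter_pencil from where it was at the start of the episode above 0.02 m).
It fails at once if the fingers press on the strip with over 60 N (contact force between the fingers and strip above 60 N).
It also fails if it takes over 26 s, if anything falls off the work surface, if the arm or the gripper's body presses on something with over 40 N, if the wrist force passes 120 N, or if a joint passes its speed limit or range.

## Working session

There is one attempt and no reset: what is moved stays moved. The work goes in short steps, Python scripts to look and compute and a tool call to move; the robot and the scene stay as the last step left them, time stands still between calls to the robot, and variables do not carry over. Pictures are saved under pics/ and viewed, at most 10 in all, crops included, and the job is handed in when it is done.

```bash
mkdir -p pics; python3 - <<'E'
from plant import ctrl, eyes, sensors
import cv2
for n in ("side","top"):
    c=eyes.read_camera(n); cv2.imwrite(f"pics/{n}0.png",c["pixels"][:,:,::-1])
    print(n,c["camera_matrix"],c["xyz"],c["orientation"])
s=sensors.get_state(); print(s["time"],s["eef_pos"],s["tcp_rot"],s["opening"])
E
```

```text
side [[440.0460981    0.         317.51436325]
 [  0.         440.0460981  195.27990515]
 [  0.           0.           1.        ]] [ 0.58264372 -0.42824429  0.52419279] [ 0.87118968  0.03081616 -0.02615842 -0.48927972]
top [[452.35256016   0.         327.27780713]
 [  0.         452.35256016 202.65792018]
 [  0.           0.           1.        ]] [0.39566793 0.32082871 0.89326165] [-0.70123994  0.70898724 -0.05731719  0.04810806]
0.1 [0.28209212 0.61249623 0.19226717] [ 2.14209372e-01  9.76787190e-01 -1.00127671e-03 -3.57465223e-04] 1.0010265217013388
```

View pics/top0.png

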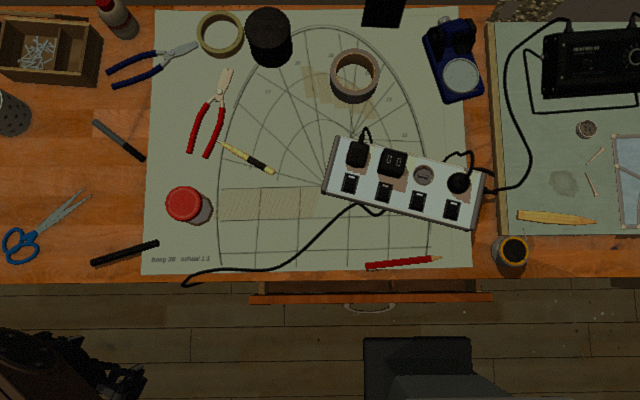

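View pics/side0.png

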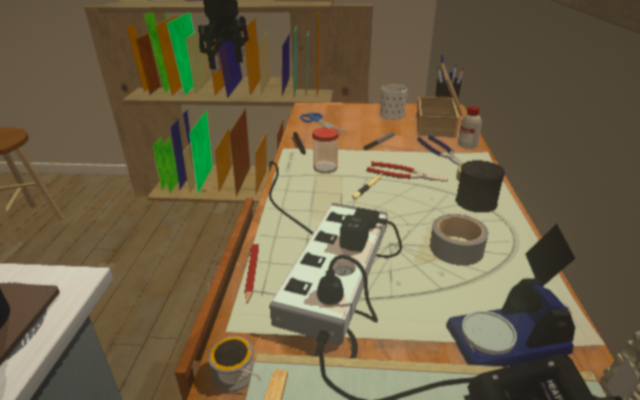

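The top view shows the strip from about (325,165) to (490,205). The lamp plug is at (357,152), the charger at (393,162), the cover at (424,175), and a round plug at (459,182), which looks like socket 4. I'll enlarge both views to confirm this and to measure.

```bash
python3 - <<'E'
import cv2
t=cv2.imread("pics/top0.png")[120:240,320:500]; cv2.imwrite("pics/topc.png",cv2.convertScaleAbs(cv2.resize(t,None,fx=4.4,fy=4.4,interpolation=cv2.INTER_CUBIC),alpha=1.5))
t=cv2.imread("pics/side0.png")[195:345,260:420]; cv2.imwrite("pics/sidec.png",cv2.convertScaleAbs(cv2.resize(t,None,fx=4,fy=4,interpolation=cv2.INTER_CUBIC),alpha=1.3))
E
```

```text
(no output)
```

View pics/topc.png

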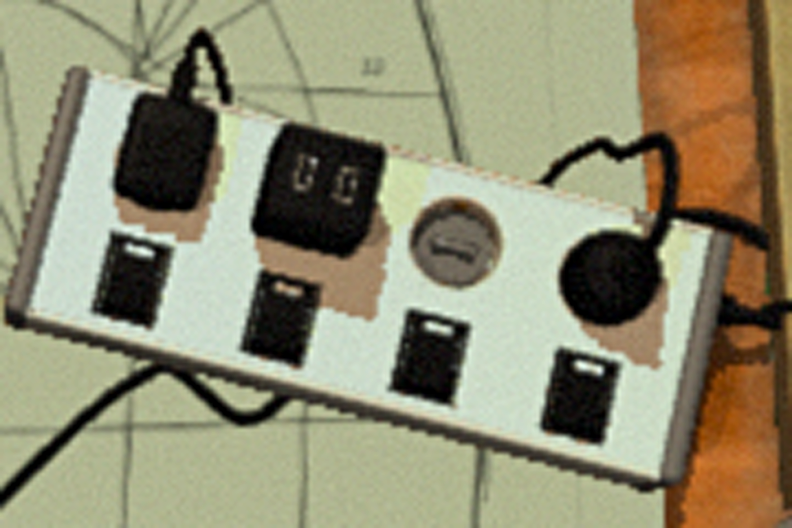

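View pics/sidec.png

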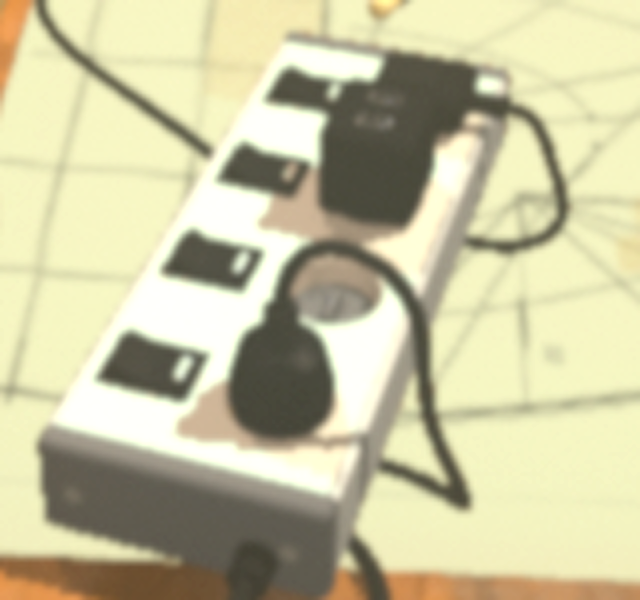

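The crops confirm it. The round plug with the top cord is in socket 4, at top crop (610,278), with rocker 4 in front of it: white bar (589,367), near edge about (572,436). In the side crop the same bar is at (183,371) and the near edge at about (114,355). Next I'll triangulate.

```bash
cat > geo.py <<'E'
import numpy as np, cv2
from scipy.spatial.transform import Rotation as R
K={"side":np.array([[440.0460981,0,317.51436325],[0,440.0460981,195.27990515],[0,0,1]]),"top":np.array([[452.35256016,0,327.27780713],[0,452.35256016,202.65792018],[0,0,1]])}
P={"side":([0.58264372,-0.42824429,0.52419279],[0.87118968,0.03081616,-0.02615842,-0.48927972]),"top":([0.39566793,0.32082871,0.89326165],[-0.70123994,0.70898724,-0.05731719,0.04810806])}
def M(n):
    r=R.from_quat(P[n][1]).as_matrix().T; return K[n]@np.c_[r,-r@np.array(P[n][0])]
def tri(t,s):
    X=cv2.triangulatePoints(M("top"),M("side"),np.array(t,float),np.array(s,float))[:,0]; return X[:3]/X[3]
def proj(n,p): q=M(n)@np.r_[p,1]; return q[:2]/q[2]
E
python3 - <<'E'
from geo import *
from plant import ctrl, eyes, sensors
T=lambda u,v:(320+u/4.4,120+v/4.4); S=lambda u,v:(260+u/4,195+v/4)
pts={"b1":((140,250),(335,93)),"b2":((290,288),(291,173)),"b3":((436,328),(240,264)),"b4":((589,367),(183,371)),"n4":((572,436),(114,355)),"cover":((456,242),(336,302)),"nr":((662,487),(45,440)),"fr":((728,232),(335,500))}
X={}
for k,(a,b) in pts.items():
    X[k]=tri(T(*a),S(*b)); print(k,X[k].round(4),(proj("top",X[k])-T(*a)).round(2))
d=X["b1"]-X["b4"]; print("len",np.linalg.norm(d),"yaw",np.arctan2(-d[0],d[1]))
s=sensors.get_state(); print(R.from_quat(s["tcp_rot"]).as_matrix().round(3))
E
```

```text
b1 [0.5706 0.262  0.0533] [0.03 0.17]
b2 [0.5531 0.1978 0.0536] [0.05 0.25]
b3 [0.5352 0.1354 0.0527] [0.06 0.28]
b4 [0.5179 0.0705 0.053 ] [0.03 0.13]
n4 [0.4892 0.0791 0.0515] [-0.06 -0.27]
cover [0.5749 0.1233 0.0447] [0.01 0.06]
nr [0.4679 0.0395 0.0444] [-0.12 -0.45]
fr [0.5769 0.0076 0.0546] [-0.06 -0.32]
len 0.19858922582533703 yaw -0.26888955385163854
[[-0.908  0.418 -0.001]
 [ 0.418  0.908 -0.002]
 [ 0.    -0.002 -1.   ]]
```

Socket 4 it is. The strip is yawed -0.269 rad and the measurements agree with each other. My push point is the near edge of rocker 4 (strip x -45 mm), world (0.493, 0.0775). I'll move over it with the fingers shut.

{"method": "inch_along", "body": {
  "motion": {"dx":[-0.03,-0.07,-0.115,-0.16,-0.205,-0.25,-0.295,-0.34,-0.38,-0.415],"dy":[-0.03,-0.07,-0.11,-0.155,-0.2,-0.24,-0.285,-0.325,-0.365,-0.398],"dz":[0,0,0.005,0.01,0.015,0.02,0.025,0.03,0.035,0.04],"rx":[0,0,0,0,0,0,0,0,0,0],"ry":[0,0,0,0,0,0,0,0,0,0],"rz":[0,-0.02,-0.04,-0.06,-0.08,-0.1,-0.12,-0.14,-0.16,-0.162],"finger_gap":[0,0,0,0,0,0,0,0,0,0]},
  "clamp_n": 20
}}

```text
time: 1.35
eef_pos: [0.4929, 0.0758, 0.1531]
tcp_rot: [0.135, 0.991, -0.0, -0.0]
contact_force: [0.3, 0.2, 0.4]
opening: 0.001
finger_force: 0.0
```

{"method": "inch_along", "body": {
  "motion": {"dx":[0,0,0,0],"dy":[0,0,0,0],"dz":[0,0.03,0.05,0.05],"rx":[0,0,0,0],"ry":[0,0,0,0],"rz":[0,0,0,0],"finger_gap":[0,0,0,0]}
}}

```text
time: 1.85
eef_pos: [0.4906, 0.0789, 0.1015]
tcp_rot: [0.134, 0.991, -0.0, -0.002]
contact_force: [0.7, 0.4, 0.2]
opening: -0.001
finger_force: 0.0
```

```bash
python3 - <<'E'
from geo import *
from plant import ctrl, eyes, sensors
s=sensors.get_state();p=np.array(s["eef_pos"]);m=R.from_quat(s["tcp_rot"]).as_matrix()
print(p,s["time"],s["contact_force"],m.round(3)); print("to go",m.T@(np.array([.493,.0775,.075])-p))
c=eyes.read_camera("top")["pixels"][120:240,320:500]; d=eyes.read_camera("side")["pixels"][180:345,240:420]
f=lambda i:cv2.resize(i,(390,390),interpolation=cv2.INTER_CUBIC)
cv2.imwrite("pics/v1.png",cv2.convertScaleAbs(np.hstack([f(c),f(d)])[:,:,::-1],alpha=1.4)); print(proj("side",p),proj("top",p))
E
```

```text
[0.49063566 0.0788709  0.10150825] 1.85 [0.70511417 0.41270008 0.16979495] [[-0.964  0.266 -0.005]
 [ 0.266  0.964  0.001]
 [ 0.005 -0.001 -1.   ]]
to go [-0.00277348 -0.00067226  0.02649552]
[287.4433235 258.8524061] [457.9281908  214.78385535]
```

View pics/v1.png

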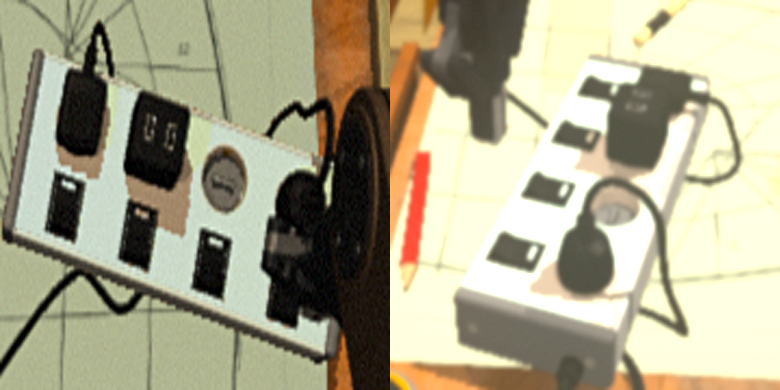

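In this picture the fingertip in the side half is at (490,139), i.e. full frame (286,239), about 20 px above the predicted TCP. I'll check that in a larger crop before going down.

```bash
python3 - <<'E'
from geo import *
from plant import ctrl, eyes, sensors
p=np.array(sensors.get_state()["eef_pos"])
def crop(n,q):
    i=eyes.read_camera(n)["pixels"][:,:,::-1].copy(); x,y=(int(round(v))-40 for v in q); print(n,x,y)
    return cv2.convertScaleAbs(cv2.resize(i[y:y+80,x:x+80],(400,400),interpolation=cv2.INTER_CUBIC),alpha=2)
cv2.imwrite("pics/v2.png",np.hstack([crop("top",proj("top",p)),crop("side",proj("side",p))]))
m=M("side"); c=eyes.read_camera("side"); print(c["xyz"],c["orientation"]); c=eyes.read_camera("top"); print(c["xyz"],c["orientation"])
E
```

```text
top 418 173
side 249 218
[ 0.58264372 -0.42824429  0.52419279] [ 0.87118968  0.03081616 -0.02615842 -0.48927972]
[0.39566793 0.32082871 0.89326165] [-0.70123994  0.70898724 -0.05731719  0.04810806]
```

View pics/v2.png

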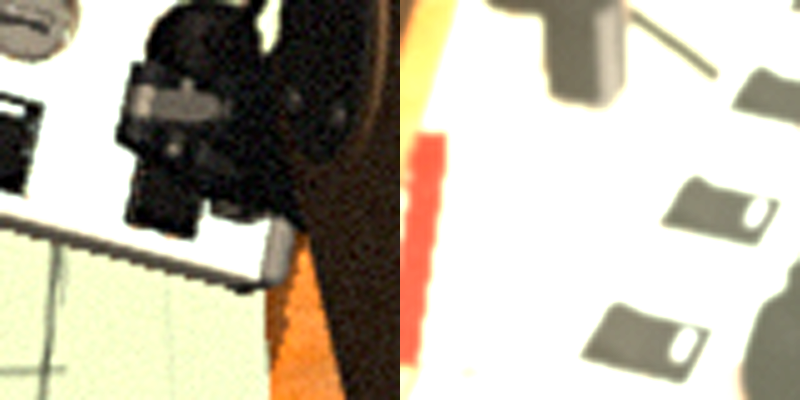

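The fingertip end shows at top crop (140,105), full frame (446,194), and at side crop (580,95), full frame (285,237). Triangulating it.

```bash
python3 - <<'E'
from geo import *
for t,s in (((446,194),(285,237)),((444,195),(285,236)),((449,193),(286,237))):
    X=tri(t,s); print(X, proj("top",X)-t)
E
```

```text
[0.50501059 0.102188   0.12991107] [ 2.84013841 10.55553958]
[0.50393936 0.10559752 0.12905073] [ 2.74982078 10.26700019]
[0.50670184 0.09798142 0.13298253] [ 2.74673204 10.28901404]
```

```bash
python3 - <<'E'
from geo import *
for z in (.06,.1015,.12,.13,.15,.18,.25,.3):
    p=[.4906,.0789,z]; print(z,proj("top",p).round(1),proj("side",p).round(1))
from plant import ctrl, eyes, sensors
p=np.array(sensors.get_state()["eef_pos"])
o=[]
for n,x,y in(("top",400,130),("side",210,140)):
    i=eyes.read_camera(n)["pixels"][:,:,::-1].astype(float)
    g=np.clip(255*(i/255)**.5*1.1,0,255).astype(np.uint8).copy()
    o.append(cv2.resize(g[y:y+130,x:x+100],(400,520),interpolation=cv2.INTER_CUBIC))
cv2.imwrite("pics/v3.png",np.hstack(o))
E
```

```text
0.06 [451.3 217.5] [288.8 279.8]
0.1015 [457.9 214.8] [287.4 258.8]
0.12 [461.1 213.5] [286.8 249.1]
0.13 [462.9 212.8] [286.4 243.7]
0.15 [466.6 211.2] [285.7 232.6]
0.18 [472.5 208.8] [284.6 215.3]
0.25 [488.5 202.2] [281.7 171.2]
0.3 [502.2 196.6] [279.4 136.2]
```

View pics/v3.png

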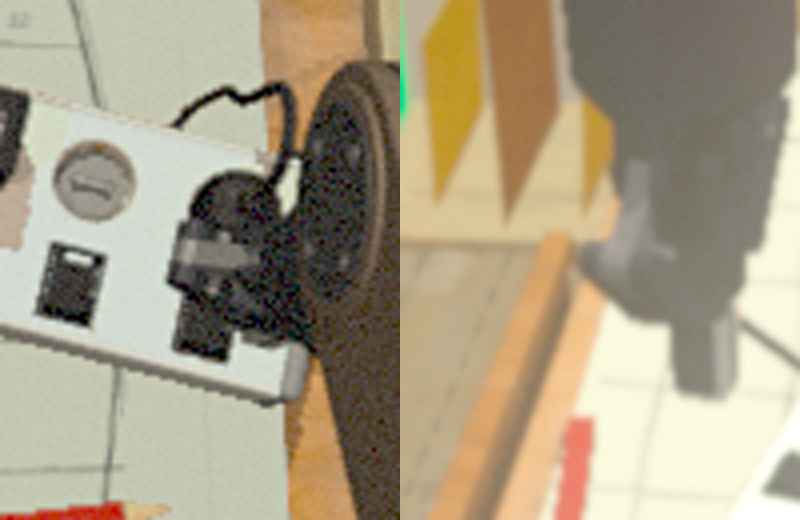

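Both views put the fingertip on the expected vertical line. The side half shows its end at (705,398), row 239.5, and the top half at about (270,340). So x and y are right, and the tip just looks higher than reported. I'll go down in small steps and watch the force.

{"method": "inch_along", "body": {
  "motion": {"dx":[-0.002,-0.002,-0.002,-0.002],"dy":[0,0,0,0],"dz":[0.01,0.02,0.027,0.027],"rx":[0,0,0,0],"ry":[0,0,0,0],"rz":[0,0,0,0],"finger_gap":[0,0,0,0]}
}}

```text
time: 2.75
eef_pos: [0.4939, 0.0774, 0.0753]
tcp_rot: [0.135, 0.991, -0.0, -0.001]
contact_force: [0.1, -0.2, 0.2]
opening: -0.001
finger_force: 0.0
```

```bash
python3 - <<'E'
from geo import *
from plant import ctrl, eyes, sensors
o=[]
for n,x,y in(("top",400,130),("side",230,190)):
    i=eyes.read_camera(n)["pixels"][:,:,::-1].astype(float)
    g=np.clip(255*(i/255)**(.5 if n=="top" else .9)*1.1,0,255).astype(np.uint8).copy()
    o.append(cv2.resize(g[y:y+130,x:x+100],(400,520),interpolation=cv2.INTER_CUBIC))
cv2.imwrite("pics/v4.png",np.hstack(o)); print(proj("side",sensors.get_state()["eef_pos"]))
E
```

```text
[290.8021333  272.47066715]
```

View pics/v4.png

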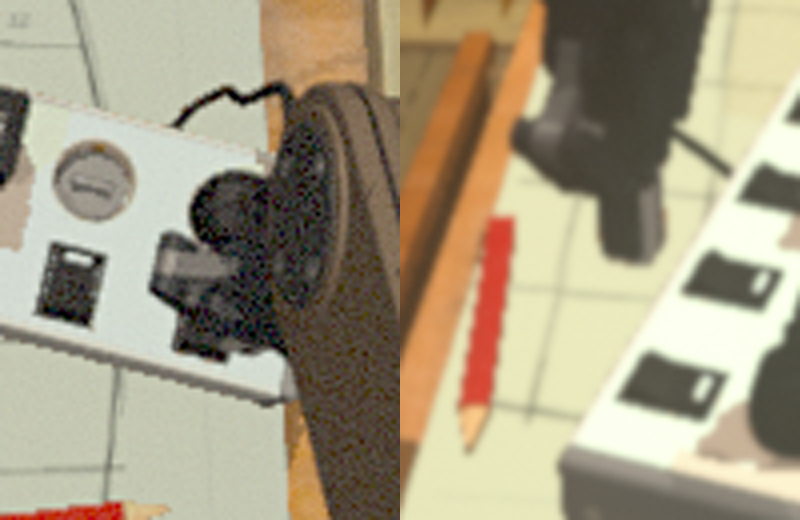

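Side half: the tip end is at (635,262), directly above rocker 4 at (670,385) and still clear of it. Top half: the hand is over rocker 4, whose near end still shows at (200,345), and nothing sits over rocker 3. I'll keep lowering gently to 0.056 and check.

{"method": "inch_along", "body": {
  "motion": {"dx":[0,0,0,0],"dy":[0,0,0,0],"dz":[0.006,0.011,0.015,0.015],"rx":[0,0,0,0],"ry":[0,0,0,0],"rz":[0,0,0,0],"finger_gap":[0,0,0,0]}
}}

```text
time: 3.35
eef_pos: [0.4943, 0.0774, 0.061]
tcp_rot: [0.134, 0.991, -0.0, -0.001]
contact_force: [-0.2, -0.9, -0.3]
opening: -0.002
finger_force: 0.0
```

{"method": "inch_along", "body": {
  "motion": {"dx":[0,0,0],"dy":[0,0,0],"dz":[0.002,0.004,0.004],"rx":[0,0,0],"ry":[0,0,0],"rz":[0,0,0],"finger_gap":[0,0,0]}
}}

```text
time: 3.72
eef_pos: [0.4946, 0.0774, 0.0574]
tcp_rot: [0.134, 0.991, -0.0, -0.0]
contact_force: [0.2, 0.4, -0.0]
opening: 0.0
finger_force: 0.0
```

{"method": "inch_along", "body": {
  "motion": {"dx":[0,0,0],"dy":[0,0,0],"dz":[0.003,0.006,0.006],"rx":[0,0,0],"ry":[0,0,0],"rz":[0,0,0],"finger_gap":[0,0,0]}
}}

```text
time: 4.1
eef_pos: [0.4944, 0.0774, 0.0511]
tcp_rot: [0.134, 0.991, -0.0, -0.0]
contact_force: [-0.9, -0.2, 0.1]
opening: -0.003
finger_force: 0.0
```

```bash
python3 - <<'E'
from geo import *
from plant import ctrl, eyes, sensors
o=[]
for n,x,y in(("top",400,130),("side",230,190)):
    i=eyes.read_camera(n)["pixels"][:,:,::-1].astype(float)
    g=np.clip(255*(i/255)**(.5 if n=="top" else .9)*1.1,0,255).astype(np.uint8).copy()
    o.append(cv2.resize(g[y:y+130,x:x+100],(400,520),interpolation=cv2.INTER_CUBIC))
cv2.imwrite("pics/v5.png",np.hstack(o)); print(proj("side",sensors.get_state()["eef_pos"]))
E
```

```text
[291.52107308 284.71273708]
```

View pics/v5.png

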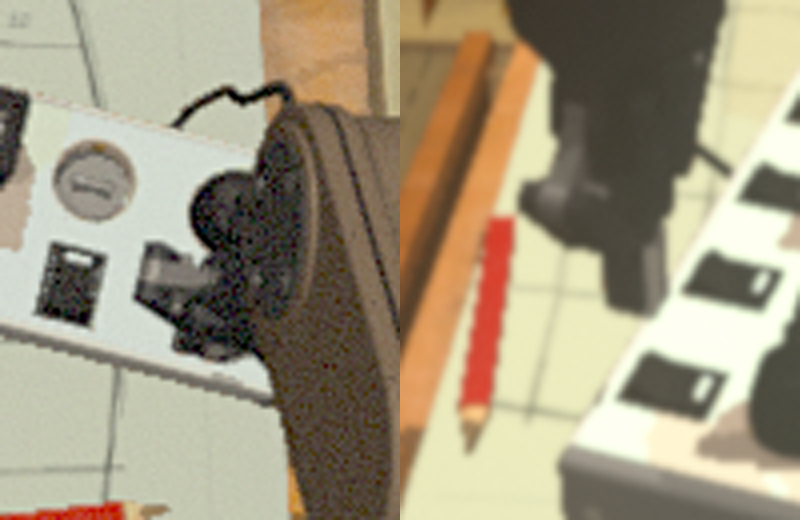

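Side half: the tip end is at (640,312), full frame (290,268), which means z is about 0.083, while the rocker 4 near end is at (635,375). The true tip is consistently about 30 mm above the reported value, so I expect contact at a reading near 0.03. I'll continue in small steps.

{"method": "inch_along", "body": {
  "motion": {"dx":[0,0,0,0],"dy":[0,0,0,0],"dz":[0.004,0.008,0.012,0.012],"rx":[0,0,0,0],"ry":[0,0,0,0],"rz":[0,0,0,0],"finger_gap":[0,0,0,0]}
}}

```text
time: 4.7
eef_pos: [0.4943, 0.0774, 0.0389]
tcp_rot: [0.134, 0.991, -0.0, -0.001]
contact_force: [-0.2, -0.3, -0.2]
opening: 0.001
finger_force: 0.0
```

{"method": "inch_along", "body": {
  "motion": {"dx":[0,0,0,0],"dy":[0,0,0,0],"dz":[0.002,0.004,0.005,0.005],"rx":[0,0,0,0],"ry":[0,0,0,0],"rz":[0,0,0,0],"finger_gap":[0,0,0,0]}
}}

```text
time: 5.2
eef_pos: [0.4947, 0.0774, 0.0345]
tcp_rot: [0.134, 0.991, -0.0, -0.0]
contact_force: [0.6, -0.3, 0.7]
opening: -0.0
finger_force: 0.0
```

{"method": "inch_along", "body": {
  "motion": {"dx":[0,0,0],"dy":[0,0,0],"dz":[0.001,0.002,0.003],"rx":[0,0,0],"ry":[0,0,0],"rz":[0,0,0],"finger_gap":[0,0,0]}
}}

```text
time: 5.58
eef_pos: [0.4947, 0.0774, 0.0315]
tcp_rot: [0.134, 0.991, -0.0, -0.0]
contact_force: [0.5, 0.0, -0.6]
opening: -0.004
finger_force: 0.0
```

{"method": "inch_along", "body": {
  "motion": {"dx":[0,0,0],"dy":[0,0,0],"dz":[0.001,0.002,0.003],"rx":[0,0,0],"ry":[0,0,0],"rz":[0,0,0],"finger_gap":[0,0,0]}
}}

```text
time: 5.95
eef_pos: [0.4947, 0.0774, 0.0284]
tcp_rot: [0.134, 0.991, 0.0, -0.0]
contact_force: [0.3, 0.1, 0.7]
opening: -0.0
finger_force: 0.0
```

{"method": "inch_along", "body": {
  "motion": {"dx":[0,0,0],"dy":[0,0,0],"dz":[0.001,0.002,0.002],"rx":[0,0,0],"ry":[0,0,0],"rz":[0,0,0],"finger_gap":[0,0,0]}
}}

```text
time: 6.32
eef_pos: [0.4946, 0.0774, 0.0264]
tcp_rot: [0.134, 0.991, -0.0, -0.0]
contact_force: [-0.1, -0.6, -0.4]
opening: -0.001
finger_force: 0.0
```

```bash
cat > look.py <<'E'
from geo import *
from plant import ctrl, eyes, sensors
g=cv2.cvtColor(eyes.read_camera("side")["pixels"],cv2.COLOR_RGB2GRAY)
print(sensors.get_state()["eef_pos"]); print(g[262:300:1,284:310:2])
E
python3 look.py; python3 - <<'E'
import cv2; print(cv2.imread('pics/side0.png',0)[276:300,284:310:2])
from geo import *
print([(z,proj("side",[.4947,.0774,z]).round(1)) for z in (.05,.055,.06,.065,.07)])
E
```

```text
[0.49472236 0.07737582 0.02650254]
[[ 56  56  57  56  57  66 113 212 157  76  61  57  60]
 [ 56  58  58  58  60  75 113 212 175 115  94  77  65]
 [ 56  57  59  59  71  87 112 216 213 175 157 127  99]
 [ 57  57  59  61  83  97 111 217 229 221 213 186 160]
 [ 56  57  58  61  91 102 108 217 233 232 231 223 214]
 [ 56  56  57  59  94 104 107 216 233 233 233 233 230]
 [ 55  56  57  59  95 105 106 217 233 234 233 233 233]
 [ 55  55  57  59  95 105 105 215 233 234 233 234 234]
 [ 55  55  57  60  94 106 104 211 233 234 233 234 233]
 [ 57  57  56  60  93 108 105 205 233 233 233 233 234]
 [ 57  57  57  60  92 109 104 201 233 233 233 233 234]
 [ 56  57  58  59  91 108 104 201 233 234 233 234 233]
 [ 58  58  58  60  90 107 103 201 233 234 233 233 233]
 [ 58  57  57  60  86 107 106 202 233 234 234 234 233]
 [ 58  57  57  60  82 106 116 210 233 233 233 233 233]
 [ 59  57  58  60  81 106 133 221 233 233 234 233 233]
 [ 64  59  59  60  81 106 139 221 230 232 233 233 233]
 [ 86  71  63  61  85 104 124 195 216 226 230 232 233]
 [119  99  78  64  90  99  95 136 169 197 216 226 230]
 [142 130  94  70  9
[... 1804 characters left out ...]
0  93  74  62  60  59  60  60  66  97  76 115]
 [198 172 147 116  88  74  64  61  60  60  66  66 141]
 [213 204 194 166 139 115  92  76  63  61  59  75 166]
 [214 213 212 202 188 166 145 119  91  77  64  95 181]
 [215 214 214 213 209 201 192 169 146 123  92 129 188]
 [214 214 214 214 214 213 212 203 194 173 147 170 191]
 [214 214 214 214 214 214 214 213 212 204 193 199 186]
 [214 214 214 214 215 214 214 214 214 213 211 203 168]
 [214 214 214 214 215 214 215 214 214 214 207 185 152]
 [214 214 214 214 214 214 214 214 214 214 193 160 145]]
[(0.05, array([291.6, 285.4])), (0.055, array([291.4, 283. ])), (0.06, array([291.3, 280.5])), (0.065, array([291.1, 278.1])), (0.07, array([291. , 275.6]))]
```

The side camera puts the tip end at row 280–282, just touching the rocker's near edge, and the rocker hasn't moved yet. Continuing.

{"method": "inch_along", "body": {
  "motion": {"dx":[0,0,0],"dy":[0,0,0],"dz":[0.001,0.002,0.002],"rx":[0,0,0],"ry":[0,0,0],"rz":[0,0,0],"finger_gap":[0,0,0]}
}}

```text
time: 6.75
eef_pos: [0.4946, 0.0773, 0.0244]
tcp_rot: [0.135, 0.991, -0.0, -0.0]
contact_force: [-0.3, 0.4, -0.3]
opening: -0.0
finger_force: 0.0
```

{"method": "inch_along", "body": {
  "motion": {"dx":[0,0,0],"dy":[0,0,0],"dz":[0.001,0.002,0.002],"rx":[0,0,0],"ry":[0,0,0],"rz":[0,0,0],"finger_gap":[0,0,0]}
}}

```text
time: 7.12
eef_pos: [0.4947, 0.0774, 0.0225]
tcp_rot: [0.134, 0.991, -0.0, -0.0]
contact_force: [0.1, 0.4, -0.7]
opening: 0.002
finger_force: 0.1
```

{"method": "inch_along", "body": {
  "motion": {"dx":[0,0,0],"dy":[0,0,0],"dz":[0.001,0.002,0.002],"rx":[0,0,0],"ry":[0,0,0],"rz":[0,0,0],"finger_gap":[0,0,0]}
}}

```text
time: 7.5
eef_pos: [0.4947, 0.0774, 0.0203]
tcp_rot: [0.134, 0.991, 0.0, 0.0]
contact_force: [-0.1, -0.2, 1.0]
opening: 0.001
finger_force: 0.5
```

```bash
python3 look.py | sed -n '1p;12,40p'
```

```text
[0.49473805 0.07737726 0.02039623]
 [ 56  56  58  58  88 108 104 203 233 234 234 234 234]
 [ 57  56  58  58  87 107 104 201 233 234 234 233 234]
 [ 59  58  58  58  86 108 102 196 233 234 234 233 234]
 [ 58  58  58  59  85 108 102 190 232 234 234 233 234]
 [ 58  58  58  59  83 107 102 187 232 234 234 234 234]
 [ 59  57  58  59  82 107 100 186 232 234 234 233 233]
 [ 58  58  58  61  81 106  99 183 229 232 233 234 234]
 [ 59  57  59  61  82 106  97 163 214 226 231 232 233]
 [ 61  57  57  60  80 106  92 121 169 197 216 226 230]
 [ 69  59  58  58  80 106  88  80 108 134 171 199 212]
 [ 90  69  60  60  82 106  85  64  70  81 119 153 161]
 [116  88  68  64  88 103  80  61  62  65 115 149 107]
 [140 104  72  68  92  94  70  60  60  67 143 165  81]
 [149 100  64  66  85  81  65  60  60  76 168 156  72]
 [146  85  58  60  70  67  61  59  60  91 180 130  66]
 [134  70  57  57  60  62  62  59  60 103 174 100  69]
 [115  62  57  57  60  62  61  59  60 101 149  78  81]
 [105  72  64  59  59  61  60  59  59  78 102  66  99]
 [124 114  96  75  62  62  59  59  58  63  68  61 123]
 [156 165 154 117  88  75  65  60  58  59  59  66 151]
 [190 205 202 172 144 117  95  80  65  60  58  77 173]
 [219 221 219 209 194 171 153 127  95  82  65  99 188]
 [230 225 221 220 216 209 202 180 152 128  96 135 193]
 [233 227 222 221 221 220 219 212 202 180 154 177 195]
 [233 230 222 221 221 221 221 220 219 212 203 207 187]
 [234 231 223 221 221 221 221 221 221 220 218 209 163]
 [233 232 225 221 221 221 221 221 221 221 213 186 140]
 [233 233 229 222 221 221 221 221 221 220 195 153 130]]
```

The white bar has started to shift, so rocker 4 is tipping. A little further.

{"method": "inch_along", "body": {
  "motion": {"dx":[0,0,0],"dy":[0,0,0],"dz":[0.001,0.002,0.002],"rx":[0,0,0],"ry":[0,0,0],"rz":[0,0,0],"finger_gap":[0,0,0]}
}}

```text
time: 7.92
eef_pos: [0.4947, 0.0773, 0.0183]
tcp_rot: [0.135, 0.991, -0.0, -0.0]
contact_force: [0.5, 0.1, 0.0]
opening: 0.002
finger_force: 0.0
```

{"method": "inch_along", "body": {
  "motion": {"dx":[0,0,0],"dy":[0,0,0],"dz":[0.001,0.0015,0.0015],"rx":[0,0,0],"ry":[0,0,0],"rz":[0,0,0],"finger_gap":[0,0,0]}
}}

```text
time: 8.3
eef_pos: [0.4947, 0.0774, 0.017]
tcp_rot: [0.134, 0.991, -0.0, -0.0]
contact_force: [0.3, -0.6, -0.7]
opening: 0.0
finger_force: 0.0
```

```bash
python3 look.py | sed -n '1p;18,36p'
```

```text
[0.49472542 0.07735774 0.01700607]
 [ 59  57  57  59  80 105 100 180 229 232 233 233 233]
 [ 57  56  57  60  81 106  99 162 214 226 229 229 232]
 [ 57  57  57  59  79 105  98 126 168 196 211 207 224]
 [ 58  56  56  60  77 105  95  88 107 139 173 152 196]
 [ 60  57  56  58  77 105  90  69  68 111 163 106 142]
 [ 70  60  58  58  77 104  86  62  64 129 162  82  95]
 [ 95  70  60  61  81 103  79  59  70 153 148  69  81]
 [122  78  65  67  87  98  72  59  81 164 124  65  86]
 [132  76  66  70  88  90  65  56  83 147  95  69  96]
 [124  66  60  64  77  75  61  57  71 104  70  81 102]
 [108  60  57  58  64  63  58  57  60  69  60  87 105]
 [103  66  63  58  59  59  57  57  58  59  60  83 107]
 [122 100  93  74  63  60  57  56  56  56  63  77 124]
 [155 154 152 117  88  75  63  58  56  56  67  79 150]
 [189 201 202 171 143 117  94  80  63  61  76  84 173]
 [219 221 219 209 195 171 152 127  94  81  83 103 187]
 [230 225 221 220 216 208 202 181 152 128 102 135 193]
 [233 227 221 221 221 219 219 212 203 181 154 177 196]
 [233 230 222 221 221 221 221 220 219 212 203 207 187]
```

The force has dropped to zero and the bar has jumped left and up, so the rocker has snapped over. I'll retract straight up, move back and look.

{"method": "inch_along", "body": {
  "motion": {"dx":[0,0,0,0,0,0,0],"dy":[0,0,0,0,0,0,0],"dz":[-0.01,-0.03,-0.06,-0.1,-0.14,-0.17,-0.17],"rx":[0,0,0,0,0,0,0],"ry":[0,0,0,0,0,0,0],"rz":[0,0,0,0,0,0,0],"finger_gap":[0,0,0,0,0,0,0]}
}}

```text
time: 9.22
eef_pos: [0.4968, 0.0773, 0.191]
tcp_rot: [0.134, 0.991, 0.0, 0.004]
contact_force: [-0.2, 0.3, -0.4]
opening: 0.003
finger_force: 0.0
```

{"method": "inch_along", "body": {
  "motion": {"dx":[0.02,0.02,0.02,0.02,0.02,0.02],"dy":[-0.04,-0.08,-0.12,-0.16,-0.18,-0.18],"dz":[0,0,0,0,0,0],"rx":[0,0,0,0,0,0],"ry":[0,0,0,0,0,0],"rz":[0,0,0,0,0,0],"finger_gap":[0,0,0,0,0,0]}
}}

```text
time: 9.98
eef_pos: [0.4265, -0.0914, 0.1857]
tcp_rot: [0.136, 0.991, 0.0, -0.001]
contact_force: [0.4, 0.5, 0.1]
opening: 0.002
finger_force: 0.0
```

```bash
python3 - <<'E'
from geo import *
from plant import ctrl, eyes, sensors
a=eyes.read_camera("top")["pixels"][120:240,320:500]; b=eyes.read_camera("side")["pixels"][195:345,260:420]
f=lambda i:cv2.resize(i,(400,400),interpolation=cv2.INTER_CUBIC)
cv2.imwrite("pics/end.png",cv2.convertScaleAbs(np.hstack([f(a),f(b)])[:,:,::-1],alpha=1.2))
E
```

```text
(no output)
```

View pics/end.png

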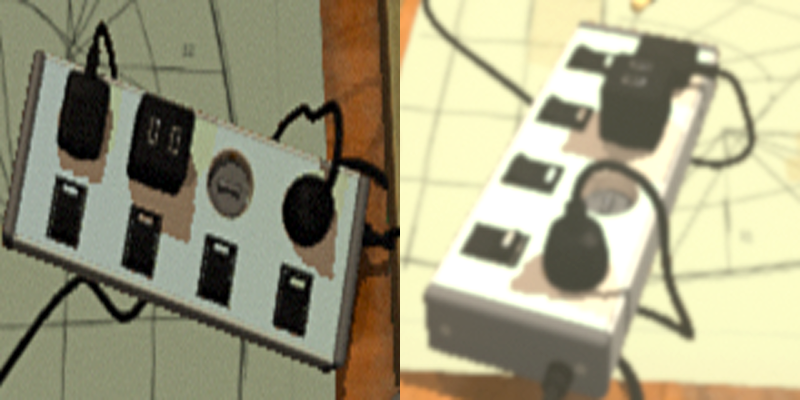

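Rocker 4 (top half (293,300), side half (495,243)) is tipped to off, with its far end up. Rockers 1–3 are unchanged, the plugs and cover are in place, and the hand is clear. Handing in.

```bash
python3 -c "
from plant import ctrl, eyes, sensors
print(ctrl.sign_off())"
```

```text
the job is handed in; nothing more can be done
None
```

The iron's plug was in socket 4, and I switched that socket off; the last pictures show the other three still on, the plugs and cover in place and the hand clear, and the job is handed in (no verdict was returned).

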